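# Load the tag press past its spring stop

### The job

Load the tag press: with the fingertips, press the steel treadle of the spring stop down and, while holding it down, push the yellow carrier with the copper token past the red tooth until it is fully home under the stamping head. Then let the treadle spring up again so that the tooth stands behind the front bridge and locks the carrier in. Only press and push, never lift or tip the carrier, and leave the owl, loupe, medal and coin stack where they are.

Things in the scene. Friction and masses are not known exactly. Their poses are not given: they have to be found in the camera images.
- press: Fixed green hand press. Origin on the counter under the red tooth, on the centreline; +x is the way the carrier is pushed home, z up. Base x -216 to 84 mm, 104 wide. Channel floor at z 18, between guide rails with inner faces at y +-43.5, tops z 28. Column and stamping head over x 15 to 82, up to z 208; the ram hangs down to z 60.
- home_stop (a point): Home stop: centre of the green foot's rear face (press x 45 mm, z 34), which the carrier's front edge meets when home.
- stop (a joint): Travel of the spring stop, m: 0 = up (at rest), 0.012 = right down. It moves straight down wherever its treadle is pressed; the spring lifts it with about 4 N when up, 9 N when right down. Up, its tooth blocks the carrier's front bridge; the bridge passes once it is down more than 8 mm (aim for 10 to 12).
- treadle_end (a point): Top rear edge, mid width, of the stop's flat steel treadle bar: 34 mm wide, on the centreline, press x -208 to +8 mm, top at z 32 when up, z 20 when right down. This point moves with it. From here to the push plate the treadle lies bare: at least 50 mm for shut fingertips to stand on; more as the carrier advances.
- tooth_top (a point): Centre of the top of the red tooth on the treadle (press x -4 to 4 mm, 34 wide, 10 taller than the treadle): z 42 mm when up, 30 when right down.
- carrier: Loose yellow carrier, 0.2-0.4 kg, 131 mm long, 84 wide, on two side rails. Origin under the middle of its front edge, at rail underside; +x forward. Front bridge with token x -36 to 0, window x -121 to -36 (54 wide), rear bridge behind; bridges z 16 to 24. Starts with front edge at press x -26 to -6; home 45, with the tooth up in the window behind the front bridge, 5 mm play.
- push_plate (a point): Middle of the rear face of the carrier's upright push plate (44 mm wide, 6 thick, at the carrier's rear edge, z 24 to 44 above its origin, this point 32): push here, towards the press's +x. Home is at press x -86 mm.
- owl: Bronze owl paperweight, 48 mm across, 68 tall, origin under its middle. Leave alone.
- loupe: Red plastic folding loupe, 65 x 36 mm, 20 tall, origin under its lens. Leave alone.
- medal: Silver medal lying flat, 42 mm across, 5 thick, with a round bail. Origin under the disc's middle. Leave alone.
- coins: Stack of steel coins, 27 mm across, 27 tall, origin under its middle. Leave alone.
Not all that is in view belongs to the job. Of the things shaped like the carrier, the yellow one is meant.

How it is judged:
By the outcome, as a careful person would: the job done as asked, in the order asked, and still so for the second after the job is handed in, with the robot touching nothing.
It also fails if it takes over 32 s, if anything falls off the work surface, if the arm or the gripper's body presses on something with over 40 N, if the wrist force passes 120 N, or if a joint passes its speed limit or range.

### The arm

A 7-joint arm with a two-finger parallel gripper is mounted at the origin on the work surface. World frame = base frame: x ahead of the robot, y to its left, z up, the work surface at z = 0. Lengths are in m, angles in rad, forces in N, time in s.
With the tool pointing down it reaches from about 0.4 to 0.85 m from the base axis. Payload 4.5 kg.
Tool frame: the origin (TCP) lies midway between the tips of the shut fingers; the grasp point (between the pads) lies 19 mm behind it; z points along the fingers, y is the direction in which the jaws open and shut (so a half turn about z gives the same grasp; the last joint's range is limited). The gripper opens to 88 mm and grips with 3 to 60 N. Pads are 18 mm wide; open, the fingers measure 123 mm over their backs; the gripper's body (75 mm by 187 mm) begins 45 mm behind the grasp point.
Start: joints at [1.362, 0.689, -0.195, 1.565, 0.157, 0.902, -0.215], TCP at [0.15, -0.607, 0.239] pointing down, gripper open.
Joint ranges: [-3.01, 3.01], [-0.46, 2.08], [-1.47, 1.51], [0.13, 2.56], [-1, 4.14], [0.04, 2.09], [-2.66, 2.66]. Speed limits (rad/s): [2.57, 2.57, 3.14, 3.14, 3.14, 3.14, 3.14].

### API

Orientations are given as a unit quaternion [x, y, z, w].
In Python, from plant import get_state, snapshot, finish_job, find_in gives the robot as it stands.
- The arm moves only by the shell command python3 -m creep 'ROWS' [OPENING] [FORCE]. ROWS is JSON, one flat list of numbers, 6 for each row, row after row: the shift along the tool's x, y, z in mm, then the turn, a rotation vector about the tool's x, y, z in degrees. In form: [tx, ty, tz, wx, wy, wz, tx, ty, tz, wx, wy, wz, ...]. A call has 1 to 5 rows; each row shifts and turns the pose as measured when the row begins, along the tool's axes as they then stand; what a row does not reach is not made up. A row lasts 1/12 s, in which the tool goes at most 41.7 mm and 7.16 degrees, less where a joint would pass 70% of its speed; a pose out of reach is approached as far as the arm can. A call is refused whole if a number of a shift passes 41.7 or a number of a turn 7.16, either way. A call with a gripper value outside its range is refused whole. OPENING is the finger opening in mm, from 0 to 88.1, set as the call begins (- or left out, the last holds). The fingers move at their own pace and stop on an object; FORCE is the grip in N (left out, the last holds). Time passes only in rows, so rows that do not move let the fingers close. It gives the time, the measured TCP pose, the force and the opening at its end, in the units of the state.
- get_state(): the state, without advancing time (a new reading comes with each control period).
- snapshot(name): name is "scene" or "side" or "wrist"; returns a dict with "color" (420x560x3 uint8, red, green, blue), "intrinsics" (3x3 intrinsics, pixels), "extrinsics" (4x4, takes a point from world to camera coordinates). Camera axes: x right, y down, z forward; pixel columns grow to the right and rows downward; lengths in m; the calibration is good to about 2 mm. A picture is of the moment at which its call begins. There is no depth.
- finish_job(): hands the job in, once; it reports no verdict.
Trained networks look in the newest picture that a camera, given by its name, has taken for a name from the list of things; names that differ only in an ending like _2 or _b are one class to them, and where a whole thing is asked for, a point or a joint stands for the part that bears it (a point fixed in the world has none). Each returns a list of dicts, best first, with "score" (0 to 1); they miss things now and then, are a little off and sometimes report something else, mostly with a low value. They report only what shows in the picture. A call takes as long as a camera call. They do not tell look-alikes from the thing itself.
- find_in(thing, camera): "xy" ([column, row] in pixels, amid what is visible of it).
The state is a dict: "clock": time; "q": joint angles; "qd": joint speeds; "joint_torque": joint torques, N m; "tool_pos": TCP position; "eef_rot": TCP orientation; "contact_force": force on the tool from outside, world axes, zero at the start; "moment": the same for the moment, N m; "opening": opening from 0.0 (shut) to 1.0 (fully open).
Only numpy, scipy, OpenCV 4.12 (cv2) and the standard library are available. Lean on these libraries where they do the work, as an engineer would, in place of code of your own. Each camera call takes 0.05 s, during which the arm holds its last target.

## Working session

There is one attempt and no reset: what is moved stays moved. The work goes in short steps, Python scripts to look and compute and a shell command to move; the robot and the scene stay as the last step left them, time stands still between calls to the robot, and variables do not carry over. Pictures are saved under pics/ and viewed, and the job is handed in when it is done.

```bash
ls; mkdir -p pics; cat > h.py <<'E'
import numpy as np, cv2
from plant import get_state, snapshot, finish_job, find_in
def shot(cam,name):
    s=snapshot(cam); cv2.imwrite(f'pics/{name}.png',s['color'][:,:,::-1]); np.savez(f'pics/{name}.npz',**s); return s
def ray(s,px):
    K=np.array(s['intrinsics']);E=np.array(s['extrinsics'])
    d=np.linalg.inv(K)@[px[0],px[1],1]; R=E[:3,:3]
    o=-R.T@E[:3,3]; d=R.T@d; return o,d/np.linalg.norm(d)
def onz(s,px,z):
    o,d=ray(s,px); return o+d*(z-o[2])/d[2]
def tri(rs):
    A=np.zeros((3,3));b=np.zeros(3)
    for o,d in rs:
        P=np.eye(3)-np.outer(d,d);A+=P;b+=P@o
    p=np.linalg.solve(A,b); return p,[np.linalg.norm((np.eye(3)-np.outer(d,d))@(p-o)) for o,d in rs]
def proj(s,p):
    K=np.array(s['intrinsics']);E=np.array(s['extrinsics'])
    c=E[:3,:3]@np.array(p)+E[:3,3]; c=K@c; return c[:2]/c[2]
E
python3 - <<'E'
from h import *
for c in ['scene','side','wrist']:
    s=shot(c,c+'0')
    for t in ['press','carrier','push_plate','treadle_end','tooth_top','home_stop','owl','coins']:
        print(c,t,[(np.round(r['xy'],1).tolist(),round(r['score'],2)) for r in find_in(t,c)[:3]])
print(get_state())
E
```

```text
pics
scene press [([276.9, 239.6], 0.78), ([346.0, 249.8], 0.64)]
scene carrier [([204.6, 191.0], 0.87), ([151.7, 239.0], 0.77), ([313.3, 232.7], 0.56)]
scene push_plate [([148.1, 241.3], 0.89), ([212.2, 192.1], 0.6), ([311.9, 233.7], 0.58)]
scene treadle_end [([348.2, 248.9], 0.61)]
scene tooth_top [([350.3, 251.0], 0.65)]
scene home_stop [([348.6, 318.4], 0.68), ([273.1, 241.2], 0.57)]
scene owl [([280.4, 281.9], 0.68), ([313.9, 231.9], 0.2)]
scene coins [([313.0, 207.7], 0.48)]
side press [([262.9, 254.0], 0.89)]
side carrier [([333.7, 193.0], 0.88), ([393.2, 237.6], 0.8), ([222.9, 242.0], 0.56)]
side push_plate [([333.6, 190.3], 0.74), ([222.1, 250.7], 0.68), ([178.0, 262.2], 0.64)]
side treadle_end [([173.4, 262.8], 0.93)]
side tooth_top [([175.9, 262.4], 0.62)]
side home_stop [([263.5, 254.0], 0.76), ([224.0, 240.5], 0.36)]
side owl [([196.9, 213.2], 0.57)]
side coins [([291.8, 289.6], 0.59), ([264.3, 251.5], 0.36)]
wrist press []
wrist carrier []
wrist push_plate []
wrist treadle_end []
wrist tooth_top []
wrist home_stop []
wrist owl []
wrist coins []
{'clock': 1.35, 'q': array([ 1.36183104,  0.68910559, -0.19462769,  1.56530185,  0.15729552,
        0.90249963, -0.21506953]), 'qd': array([-6.21552820e-04, -5.39478232e-04, -1.26863400e-03,  6.46813287e-06,
        1.83343588e-06,  2.07969361e-03,  2.12475189e-04]), 'joint_torque': array([ 1.75804894e-04, -5.27495098e+01, -1.26740612e+00, -1.53743774e+01,
       -5.19948942e-02, -6.63548672e-04,  3.53893802e-05]), 'tool_pos': array([ 0.15028802, -0.60668313,  0.23873943]), 'eef_rot': array([9.92637828e-01, 1.21120361e-01, 2.03623879e-05, 3.19886920e-05]), 'contact_force': array([ 0.57718684, -0.28943855,  0.63284137]), 'moment': array([-0.0009365 ,  0.02794453, -0.04936852]), 'opening': 1.0011315017220936}
```

View images.

View pics/scene0.png

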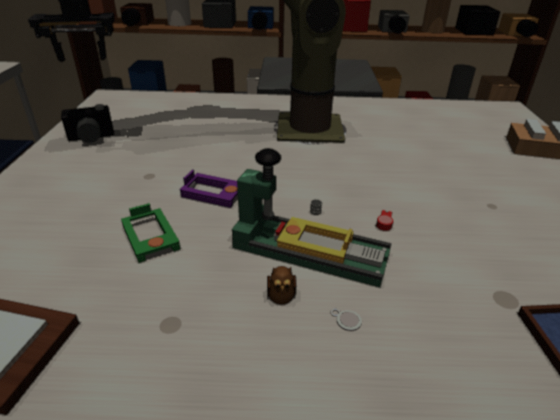

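View pics/side0.png

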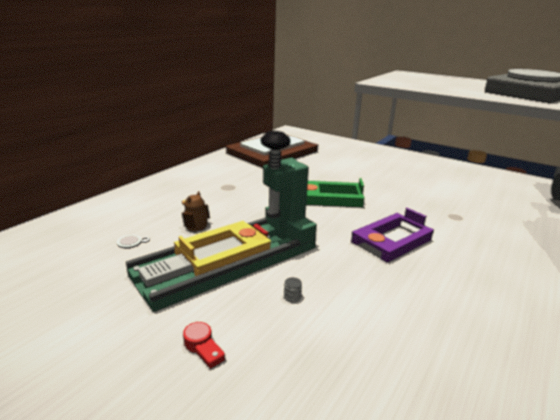

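View pics/wrist0.png

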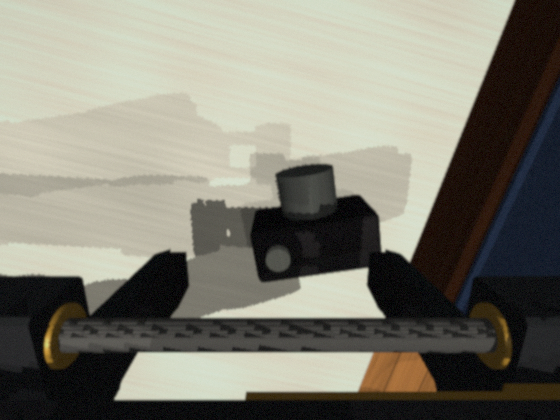

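```bash
python3 - <<'E'
from h import *
a=cv2.imread('pics/scene0.png'); cv2.imwrite('pics/scene0c.png',cv2.resize(a[195:325,230:400],None,fx=4.5,fy=4.5,interpolation=cv2.INTER_CUBIC))
a=cv2.imread('pics/side0.png'); cv2.imwrite('pics/side0c.png',cv2.resize(a[170:300,150:320],None,fx=4.5,fy=4.5,interpolation=cv2.INTER_CUBIC))
E
```

```text
(no output)
```

View pics/scene0c.png

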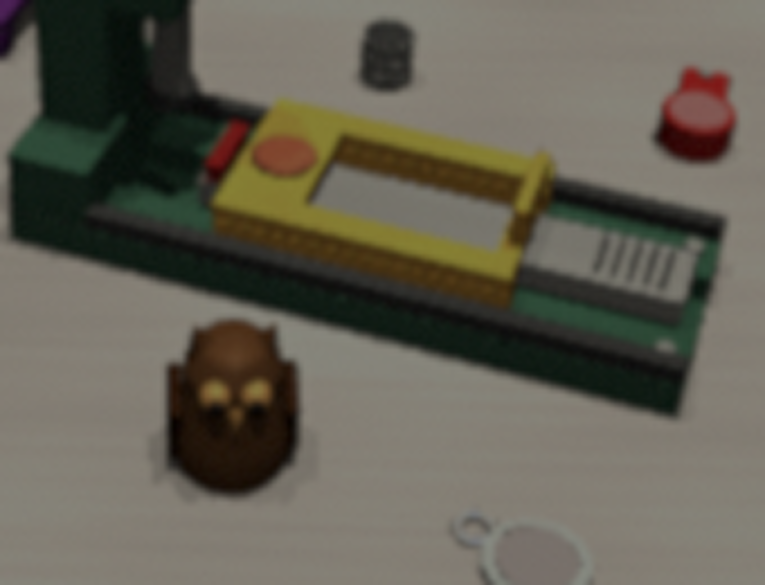

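View pics/side0c.png

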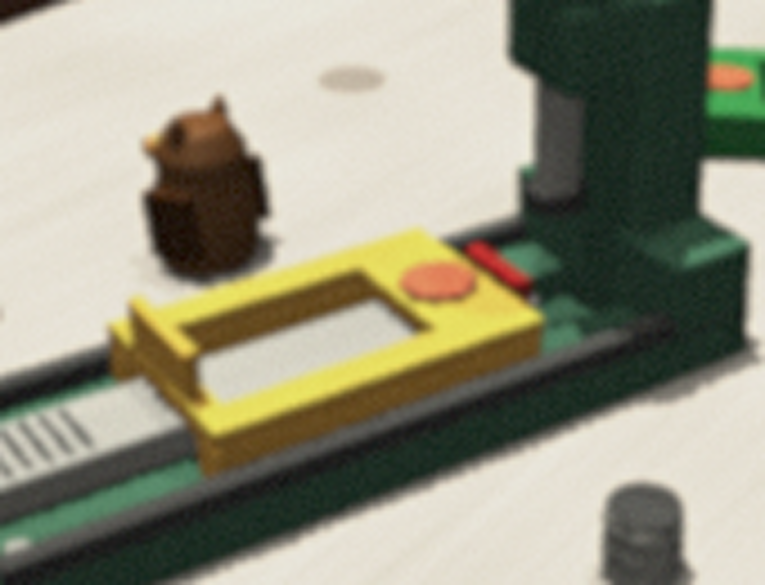

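```bash
cat > fit.py <<'E'
from h import *
from scipy.optimize import least_squares
def ld(n): return dict(np.load(f'pics/{n}.npz'))
def w(p,q):
    x,y,t=p[:3]; c,s=np.cos(t),np.sin(t); q=np.array(q)/1000.
    return [x+c*q[0]-s*q[1], y+s*q[0]+c*q[1], q[2]]
S=ld('scene0');D=ld('side0')
if __name__=='__main__':
    f=lambda u,o:[u[0]/4.5+o[0],u[1]/4.5+o[1]]
    so=(230,195);do=(150,170)
    # (snap,pix,press pt, carrier?)
    obs=[(S,f((686,365),so),(-216,-47,28),0),(S,f((722,222),so),(-216,47,28),0),
     (S,f((678,415),so),(-216,-52,0),0),(S,f((243,122),so),(0,17,42),0),(S,f((697,282),so),(-208,0,32),0),
     (S,f((280,100),so),(0,42,42),1),(S,f((215,208),so),(0,-42,42),1),(S,f((512,278),so),(-131,-42,42),1),
     (D,f((470,246),do),(0,17,42),0),(D,f((528,278),do),(0,-17,42),0)]
    # sides may flip -> try both
    o0=onz(S,f((228,140),so),.042); e0=onz(S,f((697,282),so),.032); print(o0,e0)
    t0=np.arctan2(*(o0-e0)[[1,0]])
    def res(p,sg=1):
        r=[]
        for s,px,q,c in obs:
            q=np.array(q,float); 
            if c: q[0]+=p[3]*1000
            r+=list(proj(s,w(p,q))-px)
        return np.array(r)
    L=least_squares(res,[o0[0],o0[1],t0,-.016],loss='soft_l1'); print(L.x,np.degrees(L.x[2])); print(res(L.x).reshape(-1,2).round(1))
    p=L.x; np.save('press.npy',p); print('end',w(p,(-208,0,32)),'plate',w(p,(p[3]*1000-131,0,50)))
    for s,n in((S,'scene0'),(D,'side0')):
        a=cv2.imread(f'pics/{n}.png'); k=4;a=cv2.resize(a,None,fx=k,fy=k)
        def poly(P,col):
            P=np.array([proj(s,w(p,q)) for q in P])*k+k/2; cv2.polylines(a,[P.astype(int)],True,col,1)
        c=p[3]*1000
        poly([(-216,-52,0),(84,-52,0),(84,52,0),(-216,52,0)],(255,0,0))
        poly([(-216,-43.5,28),(15,-43.5,28),(15,43.5,28),(-216,43.5,28)],(255,0,255))
        poly([(-208,-17,32),(8,-17,32),(8,17,32),(-208,17,32)],(0,255,255))
        poly([(c-131,-42,42),(c,-42,42),(c,42,42),(c-131,42,42)],(255,255,255))
        poly([(c-131,-22,42),(c-131,-22,62),(c-131,22,62),(c-131,22,42)],(0,0,255))
        poly([(-4,-17,42),(4,-17,42),(4,17,42),(-4,17,42)],(0,255,0))
        x0,y0=(225,195) if n=='scene0' else(120,165)
        cv2.imwrite(f'pics/ov_{n}.png',a[y0*k:y0*k+560,x0*k:x0*k+800])
E
python3 fit.py
```

```text
[ 0.57979727 -0.07557911  0.042     ] [0.65434201 0.12211091 0.032     ]
[ 0.58067589 -0.07606165 -1.93088579  0.01066357] -110.63160660424104
[[  8.9 -30.7]
 [ -8.4  32.1]
 [  8.9 -32.5]
 [ -6.9   9. ]
 [ -1.9  -0.2]
 [-25.1  19.9]
 [  5.5 -27.2]
 [  0.3 -27.5]
 [  0.1   0. ]
 [ -1.8   1.2]]
end [np.float64(0.6539663425894553), np.float64(0.118598335957282), np.float64(0.032)] plate [np.float64(0.6230773874187499), np.float64(0.03655704692473208), np.float64(0.05)]
```

```bash
sed -i 's/(-216,-47,28),0),(S/(-216,47,28),0),(S/; s/f((722,222),so),(-216,47,28)/f((722,222),so),(-216,-47,28)/; s/(-216,-52,0),0),(S/(-216,52,0),0),(S/; s/f((243,122),so),(0,17,42)/f((243,122),so),(0,-17,42)/; s/(0,42,42),1),(S,f((215,208),so),(0,-42,42),1),(S,f((512,278),so),(-131,-42,42)/(0,-42,42),1),(S,f((215,208),so),(0,42,42),1),(S,f((512,278),so),(-131,42,42)/' fit.py; python3 fit.py
```

```text
[ 0.57979727 -0.07557911  0.042     ] [0.65434201 0.12211091 0.032     ]
[ 0.58168524 -0.07654535 -1.91023627 -0.01086983] -109.44847591951796
[[ 0.4 -0.8]
 [ 0.7 -0.1]
 [-0.6  1.2]
 [-0.8 -0.1]
 [-1.7 -1.2]
 [ 0.1 -0.7]
 [-0.2 -1. ]
 [ 0.3  0.6]
 [-0.3 -0.2]
 [-2.   0.8]]
end [np.float64(0.6509407201943059), np.float64(0.11958644075102684), np.float64(0.032)] plate [np.float64(0.6289220832265388), np.float64(0.057229575593695875), np.float64(0.05)]
```

View pics/ov_scene0.png

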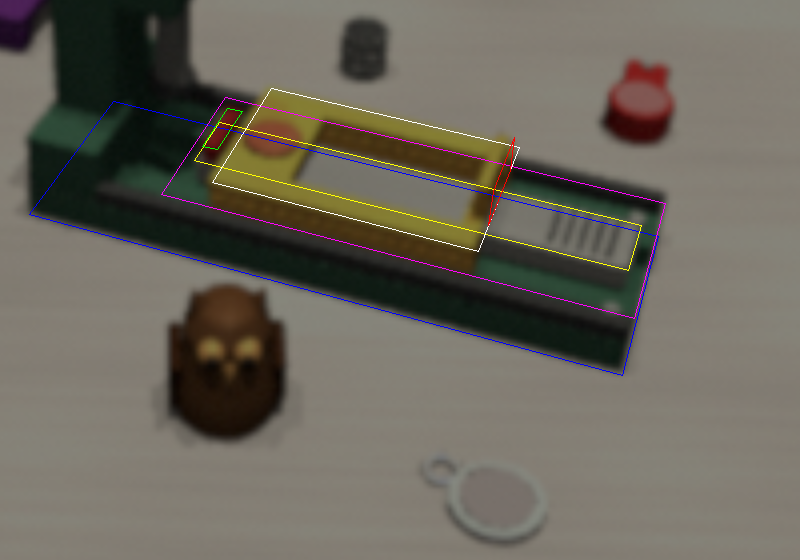

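View pics/ov_side0.png

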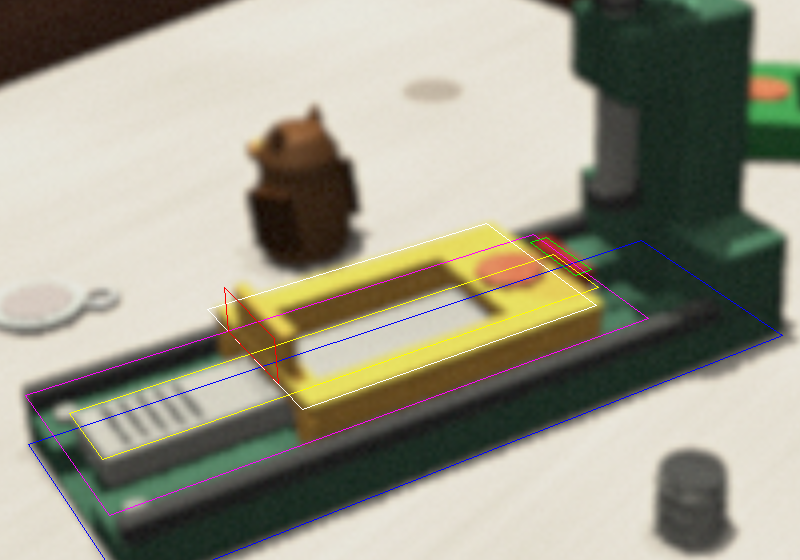

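```bash
cat > go.py <<'E'
import sys
from h import *
from scipy.spatial.transform import Rotation as R
p=np.load('press.npy')
def info():
    st=get_state(); r=R.from_quat(st['eef_rot']); M=r.as_matrix(); c,s=np.cos(p[2]),np.sin(p[2])
    d=st['tool_pos'][:2]-p[:2]; pr=np.array([c*d[0]+s*d[1],-s*d[0]+c*d[1],st['tool_pos'][2]])*1000
    f=st['contact_force']
    print('t',round(st['clock'],2),'world',st['tool_pos'].round(4),'press',pr.round(1),'open',round(float(st['opening']),3))
    print('force pressframe',np.round([c*f[0]+s*f[1],-s*f[0]+c*f[1],f[2]],1)); return st,r
def plan(tgt,n,a=70.55,tw=7.0):  # tgt press mm
    st,r=info(); c,s=np.cos(p[2]),np.sin(p[2])
    W=np.array([p[0]+(c*tgt[0]-s*tgt[1])/1000,p[1]+(s*tgt[0]+c*tgt[1])/1000,tgt[2]/1000])
    th=np.radians(np.degrees(p[2])+180); X=np.array([np.cos(th),np.sin(th),0]);Z=np.array([0,0,-1.]);T=R.from_matrix(np.c_[X,np.cross(Z,X),Z])
    pos=st['tool_pos'].copy(); step=(W-pos)/n; 
    for i in range(n):
        rv=np.degrees((r.inv()*T).as_rotvec()); m=np.abs(rv).max(); rv*=min(1,tw/max(m,1e-9))
        print(np.r_[r.inv().apply(step)*1000,rv].round(1).tolist()); r=r*R.from_rotvec(np.radians(rv))
if __name__=='__main__':
    v=[float(x) for x in sys.argv[1:]]
    plan(v[:3],int(v[3])) if v else info()
E
python3 go.py -172 0 300 24
```

```text
t 1.35 world [ 0.1503 -0.6067  0.2387] press [ 643.5 -230.3  238.7] open 1.001
force pressframe [0.1 0.6 0.6]
[26.7, -23.1, -2.6, 0.0, 0.0, -7.0]
[29.3, -19.7, -2.6, 0.0, 0.0, -7.0]
[31.5, -16.0, -2.6, 0.0, 0.0, -7.0]
[33.2, -12.0, -2.6, 0.0, 0.0, -7.0]
[34.4, -7.9, -2.6, 0.0, 0.0, -7.0]
[35.1, -3.6, -2.6, 0.0, 0.0, -7.0]
[35.3, 0.7, -2.6, 0.0, 0.0, -7.0]
[35.0, 5.0, -2.6, 0.0, 0.0, -7.0]
[34.1, 9.2, -2.6, 0.0, 0.0, -0.6]
[34.0, 9.6, -2.6, 0.0, -0.0, -0.0]
[34.0, 9.6, -2.6, -0.0, 0.0, 0.0]
[34.0, 9.6, -2.6, 0.0, -0.0, 0.0]
[34.0, 9.6, -2.6, 0.0, 0.0, 0.0]
[34.0, 9.6, -2.6, -0.0, -0.0, 0.0]
[34.0, 9.6, -2.6, 0.0, 0.0, 0.0]
[34.0, 9.6, -2.6, -0.0, -0.0, 0.0]
[34.0, 9.6, -2.6, 0.0, 0.0, 0.0]
[34.0, 9.6, -2.6, -0.0, -0.0, 0.0]
[34.0, 9.6, -2.6, 0.0, 0.0, 0.0]
[34.0, 9.6, -2.6, -0.0, -0.0, 0.0]
[34.0, 9.6, -2.6, 0.0, 0.0, 0.0]
[34.0, 9.6, -2.6, -0.0, -0.0, 0.0]
[34.0, 9.6, -2.6, 0.0, 0.0, 0.0]
[34.0, 9.6, -2.6, -0.0, -0.0, 0.0]
```

Candidates for the carrier in the scene view are green at (150,239), purple at (205,191) and yellow at (313,233). I choose the yellow one. The close crop shows it in the press channel with its copper token and the red tooth ahead of it.

```bash
python3 -m creep '[27,-23,-15,0,0,-7, 29,-20,-15,0,0,-7, 31,-16,-15,0,0,-7, 33,-12,-15,0,0,-7, 34,-8,-15,0,0,-7]' 0 20; python3 go.py -172 0 300 18
```

```text
clock: 1.77
tool_pos: [0.2454, -0.4631, 0.3112]
eef_rot: [0.909, 0.416, -0.004, -0.002]
contact_force: [1.3, 0.4, -0.2]
opening: 0.651
t 1.77 world [ 0.2454 -0.4631  0.3112] press [ 476.5 -188.4  311.2] open 0.651
force pressframe [-0.8  1.1 -0.2]
[37.4, -3.4, 0.4, -0.1, 0.1, -7.0]
[37.5, 1.2, 0.5, -0.1, 0.1, -7.0]
[37.1, 5.8, 0.5, -0.1, 0.1, -7.0]
[36.1, 10.3, 0.6, -0.0, 0.0, -0.3]
[36.0, 10.5, 0.6, -0.0, 0.0, 0.0]
[36.0, 10.5, 0.6, -0.0, -0.0, 0.0]
[36.0, 10.5, 0.6, 0.0, 0.0, 0.0]
[36.0, 10.5, 0.6, -0.0, -0.0, 0.0]
[36.0, 10.5, 0.6, 0.0, 0.0, 0.0]
[36.0, 10.5, 0.6, -0.0, -0.0, 0.0]
[36.0, 10.5, 0.6, 0.0, 0.0, 0.0]
[36.0, 10.5, 0.6, -0.0, -0.0, 0.0]
[36.0, 10.5, 0.6, 0.0, 0.0, 0.0]
[36.0, 10.5, 0.6, -0.0, -0.0, 0.0]
[36.0, 10.5, 0.6, 0.0, 0.0, 0.0]
[36.0, 10.5, 0.6, -0.0, -0.0, 0.0]
[36.0, 10.5, 0.6, 0.0, 0.0, 0.0]
[36.0, 10.5, 0.6, -0.0, -0.0, 0.0]
```

```bash
python3 -m creep '[37,-3,0,0,0,-7, 37,1,0,0,0,-7, 37,6,0,0,0,-7, 37,8,0,0,0,0, 37,8,0,0,0,0]'; python3 -m creep '[38,10,0,0,0,0, 38,10,0,0,0,0, 38,10,0,0,0,0, 38,10,0,0,0,0, 38,10,0,0,0,0]'; python3 go.py -172 0 150 10
```

```text
clock: 2.18
tool_pos: [0.3549, -0.303, 0.315]
eef_rot: [0.814, 0.58, -0.003, 0.003]
contact_force: [0.7, -0.1, 0.0]
opening: 0.267
clock: 2.6
tool_pos: [0.4675, -0.1323, 0.3145]
eef_rot: [0.815, 0.579, -0.003, 0.005]
contact_force: [1.0, -0.6, 0.0]
opening: 0.008
t 2.6 world [ 0.4675 -0.1323  0.3145] press [ 90.5 -89.1 314.5] open 0.008
force pressframe [0.2 1.1 0. ]
[26.4, 8.9, 16.2, 0.3, 0.7, 0.2]
[26.3, 8.9, 16.5, -0.0, -0.0, -0.0]
[26.3, 8.9, 16.5, -0.0, 0.0, 0.0]
[26.3, 8.9, 16.5, 0.0, 0.0, 0.0]
[26.3, 8.9, 16.5, 0.0, 0.0, 0.0]
[26.3, 8.9, 16.5, 0.0, 0.0, 0.0]
[26.3, 8.9, 16.5, 0.0, 0.0, 0.0]
[26.3, 8.9, 16.5, 0.0, 0.0, 0.0]
[26.3, 8.9, 16.5, 0.0, 0.0, 0.0]
[26.3, 8.9, 16.5, 0.0, 0.0, 0.0]
```

```bash
python3 -m creep '[38,12,0,0,0.7,0, 38,12,0,0,0,0, 38,12,0,0,0,0, 38,12,0,0,0,0, 38,12,0,0,0,0]'; python3 go.py -172 0 150 6
```

```text
clock: 3.02
tool_pos: [0.5904, 0.0355, 0.3153]
eef_rot: [0.815, 0.579, 0.001, 0.003]
contact_force: [1.0, -0.1, 1.0]
opening: 0.009
t 3.02 world [0.5904 0.0355 0.3153] press [-108.5  -29.1  315.3] open 0.009
force pressframe [-0.3  1.   1. ]
[10.6, 4.7, 27.6, 0.4, 0.0, 0.2]
[10.6, 4.9, 27.5, -0.0, 0.0, 0.0]
[10.6, 4.9, 27.5, -0.0, -0.0, 0.0]
[10.6, 4.9, 27.5, -0.0, -0.0, 0.0]
[10.6, 4.9, 27.5, -0.0, 0.0, 0.0]
[10.6, 4.9, 27.5, 0.0, 0.0, 0.0]
```

```bash
python3 -m creep '[14,6,26,0.4,0,0.2, 14,6,28,0,0,0, 14,6,28,0,0,0, 14,6,28,0,0,0, 14,6,28,0,0,0]'; python3 -m creep '[0,0,0,0,0,0]'; python3 - <<'E'
from h import *
from go import *
info()
for c in ['wrist','side','scene']:
    shot(c,c+'1')
w_=dict(np.load('pics/wrist1.npz'))
def w(q):
    c,s=np.cos(p[2]),np.sin(p[2]); q=np.array(q)/1000; return [p[0]+c*q[0]-s*q[1],p[1]+s*q[0]+c*q[1],q[2]]
for q in [(-208,0,32),(p[3]*1000-131,0,50),(-208,17,32),(-208,-17,32),(p[3]*1000-131,42,42),(p[3]*1000-131,-42,42)]: print(q,proj(w_,w(q)).round(0))
for t in ['treadle_end','push_plate']: print(t,[find_in(t,c)[:2] for c in ('wrist','side','scene')])
E
```

```text
clock: 3.43
tool_pos: [0.6534, 0.1075, 0.1806]
eef_rot: [0.814, 0.581, 0.01, 0.002]
contact_force: [-0.1, 0.1, 0.5]
opening: 0.002
clock: 3.52
tool_pos: [0.6513, 0.1099, 0.1748]
eef_rot: [0.813, 0.583, 0.007, -0.001]
contact_force: [-0.2, 0.5, -0.1]
opening: 0.005
t 3.52 world [0.6513 0.1099 0.1748] press [-199.     3.6  174.8] open 0.005
force pressframe [-0.5 -0.3 -0.1]
(-208, 0, 32) [274. 187.]
(np.float64(-141.869832858461), 0, 50) [273. 263.]
(-208, 17, 32) [293. 187.]
(-208, -17, 32) [255. 187.]
(np.float64(-141.869832858461), 42, 42) [319. 260.]
(np.float64(-141.869832858461), -42, 42) [228. 259.]
treadle_end [[{'xy': [271.2, 222.4], 'score': 0.79}], [{'xy': [175.0, 262.4], 'score': 0.69}], []]
push_plate [[{'xy': [270.9, 359.9], 'score': 0.96}], [{'xy': [333.2, 193.3], 'score': 0.91}, {'xy': [224.8, 239.5], 'score': 0.76}], [{'xy': [209.4, 188.2], 'score': 0.92}, {'xy': [312.7, 233.3], 'score': 0.85}]]
```

View pics/wrist1.png

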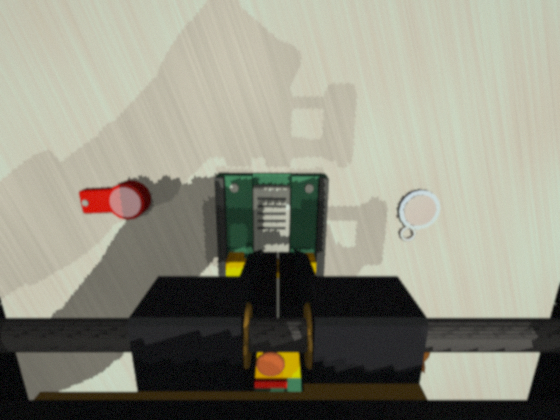

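View pics/side1.png

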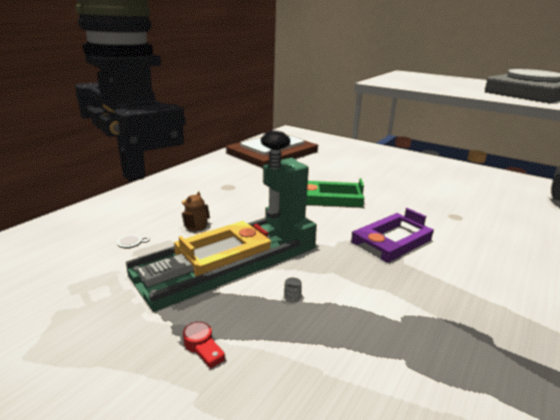

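```bash
python3 - <<'E'
import cv2
a=cv2.imread('pics/wrist1.png'); cv2.imwrite('pics/w1c.png',cv2.resize(a[160:280,200:345],None,fx=5,fy=5,interpolation=cv2.INTER_CUBIC))
E
```

```text
(no output)
```

View pics/w1c.png

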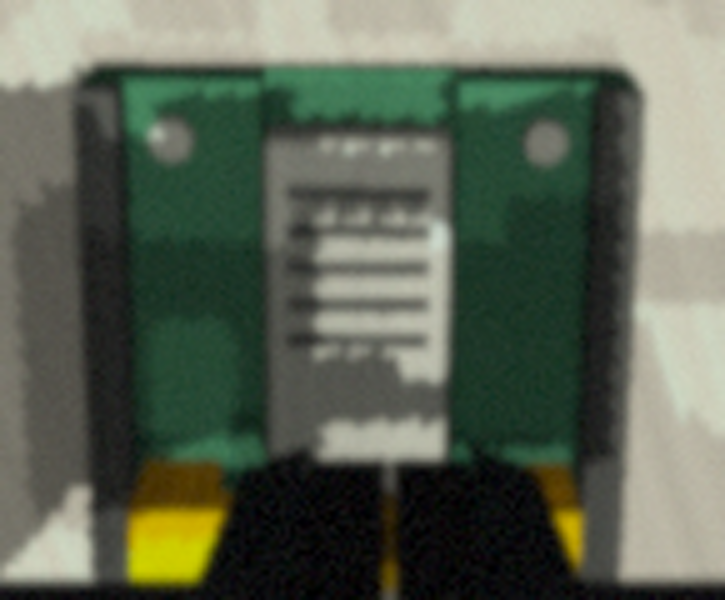

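```bash
python3 go.py -178 0 60 5
```

```text
t 3.97 world [0.6538 0.1068 0.1822] press [-196.9    7.   182.2] open 0.009
force pressframe [ 0.5 -0.2 -0.1]
[-4.1, -1.9, 24.3, 1.0, -0.9, 0.5]
[-3.8, -1.4, 24.4, 0.0, 0.0, 0.0]
[-3.8, -1.4, 24.4, -0.0, 0.0, 0.0]
[-3.8, -1.4, 24.4, -0.0, -0.0, 0.0]
[-3.8, -1.4, 24.4, -0.0, -0.0, 0.0]
```

```bash
python3 -m creep '[-5,-3,24,1,-0.9,0.5, -4,-2,24,0,0,0, -4,-2,24,0,0,0, -3,-1,24,0,0,0, -2,-1,20,0,0,0]'; python3 -m creep '[0,0,0,0,0,0,0,0,0,0,0,0]'; python3 go.py -176 -1.5 40 3
```

```text
clock: 4.38
tool_pos: [0.6472, 0.0933, 0.0728]
eef_rot: [0.817, 0.576, 0.009, 0.004]
contact_force: [-0.2, 0.7, -0.4]
opening: 0.003
clock: 4.55
tool_pos: [0.6447, 0.0913, 0.07]
eef_rot: [0.818, 0.576, 0.006, 0.003]
contact_force: [1.4, 1.0, 1.2]
opening: 0.008
t 4.55 world [0.6447 0.0913 0.07  ] press [-179.3    3.5   70. ] open 0.008
force pressframe [-1.4  1.   1.2]
[-1.2, -1.8, 10.0, 0.7, -0.4, -0.3]
[-1.1, -1.7, 10.0, 0.0, -0.0, -0.0]
[-1.1, -1.7, 10.0, 0.0, 0.0, 0.0]
```

```bash
python3 -m creep '[-1,-2,10,0.7,-0.4,-0.3, -1,-2,10,0,0,0, -1,-2,8,0,0,0, 0,0,3,0,0,0, 0,0,0,0,0,0]'; python3 go.py -176 -1.5 22 4
```

```text
clock: 4.97
tool_pos: [0.6411, 0.0915, 0.0411]
eef_rot: [0.816, 0.578, 0.003, 0.001]
contact_force: [-0.4, 0.6, 0.7]
opening: 0.007
t 4.97 world [0.6411 0.0915 0.0411] press [-178.2    0.    41.1] open 0.007
force pressframe [-0.5 -0.6  0.7]
[-0.6, -0.4, 4.8, 0.3, -0.2, 0.0]
[-0.6, -0.4, 4.8, -0.0, 0.0, 0.0]
[-0.6, -0.4, 4.8, 0.0, -0.0, 0.0]
[-0.6, -0.4, 4.8, -0.0, -0.0, 0.0]
```

```bash
python3 - <<'E'
from h import *
for c in ['side','scene']: 
    s=shot(c,c+'2'); a=s['color'][:,:,::-1]
    r=(170,300,120,290) if c=='side' else (190,300,260,420)
    cv2.imwrite(f'pics/{c}2c.png',cv2.resize(a[r[0]:r[1],r[2]:r[3]],None,fx=4.5,fy=4.5,interpolation=cv2.INTER_CUBIC))
E
```

```text
(no output)
```

View pics/side2c.png

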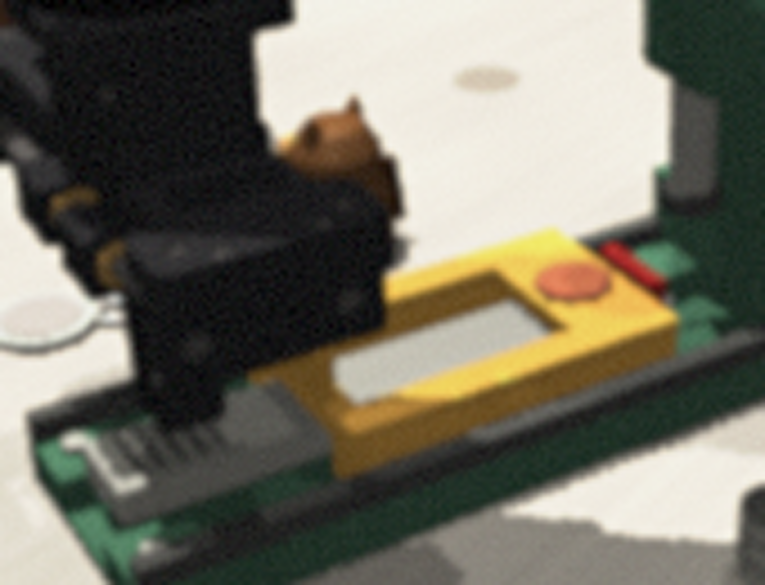

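View pics/scene2c.png

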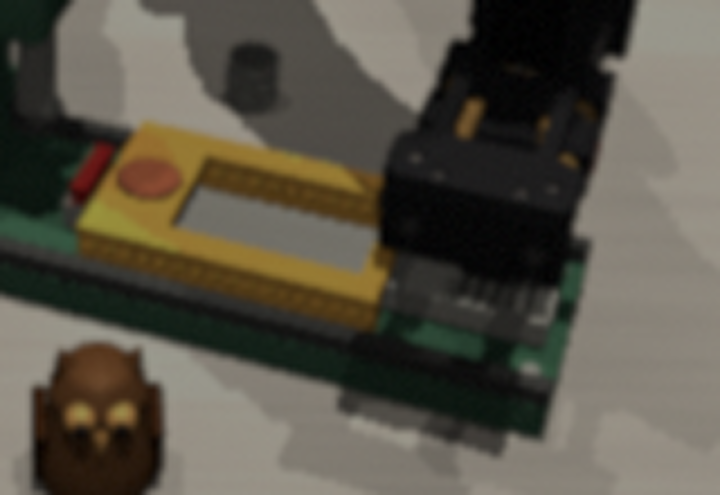

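```bash
python3 -m creep '[-1,-1,5,0.3,-0.2,0, 0,0,5,0,0,0, 0,0,4,0,0,0]'; python3 go.py; python3 -m creep '[0,0,4,0,0,0, 0,0,4,0,0,0]'; python3 go.py
```

```text
clock: 5.32
tool_pos: [0.6414, 0.0914, 0.0289]
eef_rot: [0.816, 0.577, 0.002, 0.0]
contact_force: [-2.4, 0.1, 5.6]
opening: 0.007
t 5.32 world [0.6414 0.0914 0.0289] press [-178.3    0.4   28.9] open 0.007
force pressframe [ 0.7 -2.3  5.6]
clock: 5.48
tool_pos: [0.6414, 0.0914, 0.0215]
eef_rot: [0.816, 0.577, 0.001, 0.001]
contact_force: [-1.5, -1.5, 8.6]
opening: 0.004
t 5.48 world [0.6414 0.0914 0.0215] press [-178.3    0.4   21.5] open 0.004
force pressframe [ 1.9 -0.9  8.6]
```

```bash
python3 -m creep '[-6,-1,0.6,0,0,0, -6,0,0.4,0,0,0, -6,0,0.4,0,0,0]'; python3 go.py
```

```text
clock: 5.73
tool_pos: [0.6407, 0.0889, 0.0238]
eef_rot: [0.815, 0.58, 0.014, -0.003]
contact_force: [0.6, 6.3, 7.2]
opening: 0.004
t 5.73 world [0.6407 0.0889 0.0238] press [-175.6    0.5   23.8] open 0.004
force pressframe [-6.2 -1.5  7.2]
```

```bash
python3 go.py -160 -1 21 1;  python3 -m creep '[-12,-1,3,0,0,0, -12,0,3,0,0,0]'; python3 go.py -150 -1 21 1
```

```text
t 5.73 world [0.6407 0.0889 0.0238] press [-175.6    0.5   23.8] open 0.004
force pressframe [-6.2 -1.5  7.2]
[-15.7, -1.6, 2.3, 0.6, -1.5, 0.3]
clock: 5.9
tool_pos: [0.6383, 0.0798, 0.0216]
eef_rot: [0.813, 0.582, 0.026, -0.006]
contact_force: [0.6, 6.6, 9.0]
opening: 0.006
t 5.9 world [0.6383 0.0798 0.0216] press [-166.3    1.3   21.6] open 0.006
force pressframe [-6.5 -1.6  9. ]
[-16.3, -2.5, -0.3, 1.1, -2.9, 0.7]
```

```bash
python3 -m creep '[-12,-2,1,1,-2.5,0.5, -12,-1,1.5,0,-1.5,0]'; python3 go.py -150 -1 21 1
```

```text
clock: 6.07
tool_pos: [0.6338, 0.0672, 0.0221]
eef_rot: [0.815, 0.58, 0.003, 0.005]
contact_force: [2.3, 6.8, 8.5]
opening: 0.004
t 6.07 world [0.6338 0.0672 0.0221] press [-152.9    1.2   22.1] open 0.004
force pressframe [-7.2 -0.1  8.5]
[-2.9, -2.3, 1.1, 0.6, 0.0, 0.3]
```

```bash
python3 -m creep '[-10,-3,1.5,0.5,-1,0.3, -10,-1,1,0,-1,0]'; python3 go.py -140 -1 21 1
```

```text
clock: 6.23
tool_pos: [0.6309, 0.0606, 0.0237]
eef_rot: [0.815, 0.579, -0.002, 0.009]
contact_force: [1.7, 6.9, 6.2]
opening: 0.01
t 6.23 world [0.6309 0.0606 0.0237] press [-145.7    0.8   23.7] open 0.01
force pressframe [-7.1 -0.7  6.2]
[-5.7, -1.8, 2.7, 0.7, 0.8, 0.2]
```

```bash
python3 -m creep '[-3,-1,4,0.5,0.5,0.2, 0,0,2,0,0,0]'; python3 go.py -140 -1 20.5 1; python3 - <<'E'
from h import *
for c in ['side','scene']: 
    s=shot(c,c+'3'); a=s['color'][:,:,::-1]
    r=(170,300,120,290) if c=='side' else (190,300,260,420)
    cv2.imwrite(f'pics/{c}3c.png',cv2.resize(a[r[0]:r[1],r[2]:r[3]],None,fx=4.5,fy=4.5,interpolation=cv2.INTER_CUBIC))
E
```

```text
clock: 6.4
tool_pos: [0.631, 0.0605, 0.0205]
eef_rot: [0.816, 0.579, 0.002, 0.004]
contact_force: [-4.8, -3.4, 8.9]
opening: 0.009
t 6.4 world [0.631  0.0605 0.0205] press [-145.6    0.9   20.5] open 0.009
force pressframe [ 4.8 -3.4  8.9]
[-5.6, -1.9, -0.0, 0.5, 0.1, 0.2]
```

View pics/side3c.png

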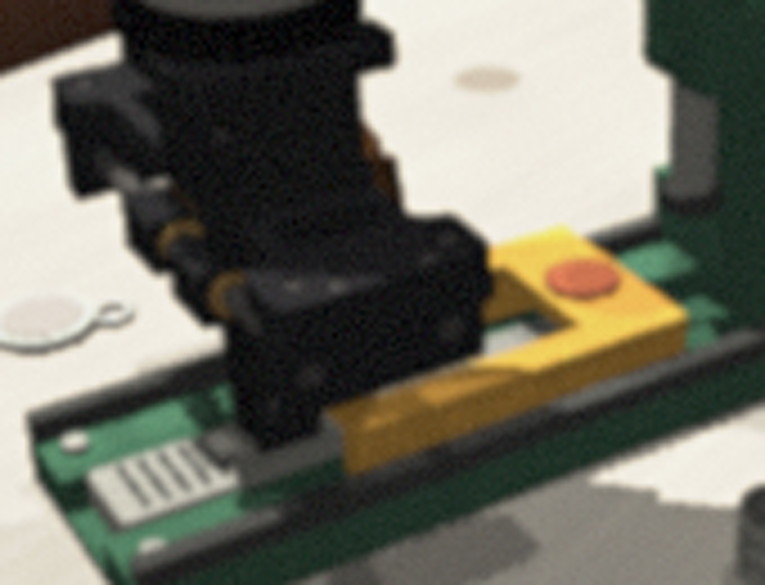

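View pics/scene3c.png

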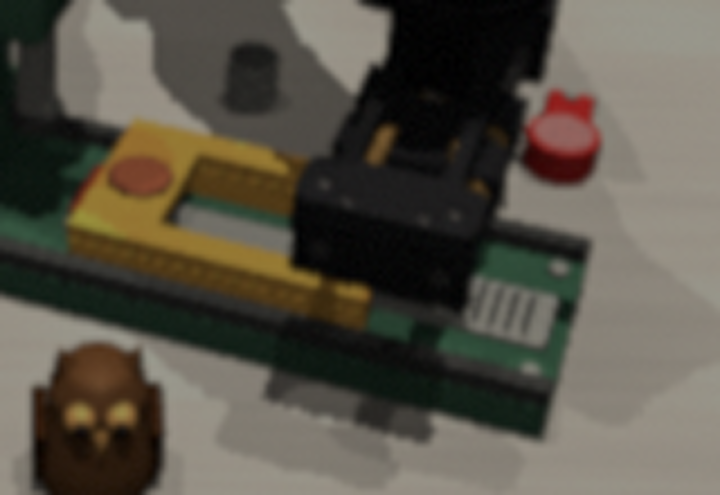

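```bash
python3 -m creep '[-10,-1,2,0.5,-1,0.2, -10,-1,2,0,-1,0]'; python3 go.py -120 -1 20.5 1
```

```text
clock: 6.67
tool_pos: [0.6293, 0.0538, 0.0205]
eef_rot: [0.815, 0.579, -0.004, 0.008]
contact_force: [2.3, 8.0, 8.4]
opening: 0.002
t 6.67 world [0.6293 0.0538 0.0205] press [-138.8    1.4   20.5] open 0.002
force pressframe [-8.3 -0.5  8.4]
[-18.8, -2.5, 0.3, 0.5, 0.9, 0.2]
```

```bash
python3 -m creep '[-12,-2,2,0.5,0.5,0.2, -12,-2,2,0,-0.5,0]'; python3 go.py -120 -1 20.5 1; python3 -m creep '[-12,-2,2,0,0,0, -12,-2,2,0,-0.5,0]';python3 go.py -110 -1 20.5 1
```

```text
clock: 6.83
tool_pos: [0.6265, 0.0462, 0.0213]
eef_rot: [0.814, 0.58, 0.008, 0.002]
contact_force: [3.6, 7.6, 8.1]
opening: 0.009
t 6.83 world [0.6265 0.0462 0.0213] press [-130.7    1.4   21.3] open 0.009
force pressframe [-8.4  0.9  8.1]
[-10.7, -2.5, 0.6, 0.8, -0.6, 0.4]
clock: 7.0
tool_pos: [0.6238, 0.0383, 0.0216]
eef_rot: [0.812, 0.583, 0.019, 0.002]
contact_force: [3.4, 8.3, 8.9]
opening: 0.004
t 7.0 world [0.6238 0.0383 0.0216] press [-122.3    1.5   21.6] open 0.004
force pressframe [-9.   0.4  8.9]
[-12.3, -2.7, 0.6, 1.5, -1.7, 0.8]
```

```bash
python3 -m creep '[-12,-2,2,1.5,-1.7,0.8, -12,-2,2,0,-1,0]'; python3 go.py -100 -1 20.5 1; python3 -m creep '[-12,-2,2,0.5,-0.5,0, -8,-1,2,0,-0.5,0]';python3 go.py -95 -1 20.5 1
```

```text
clock: 7.17
tool_pos: [0.6206, 0.0294, 0.0217]
eef_rot: [0.815, 0.579, 0.006, 0.003]
contact_force: [4.0, 8.5, 7.9]
opening: 0.002
t 7.17 world [0.6206 0.0294 0.0217] press [-112.9    1.4   21.7] open 0.002
force pressframe [-9.3  1.   7.9]
[-12.9, -2.4, 1.1, 0.7, -0.3, 0.3]
clock: 7.33
tool_pos: [0.6188, 0.0238, 0.0218]
eef_rot: [0.813, 0.582, 0.009, 0.002]
contact_force: [1.0, 6.8, 10.6]
opening: 0.003
t 7.33 world [0.6188 0.0238 0.0218] press [-107.     1.5   21.8] open 0.003
force pressframe [-6.7 -1.3 10.6]
[-12.0, -2.7, 1.1, 0.8, -0.6, 0.6]
```

```bash
python3 -m creep '[-12,-2,2,0.8,-0.6,0.6, -12,-1,2,0,-0.5,0]'; python3 go.py -95 -1 20.5 1
```

```text
clock: 7.5
tool_pos: [0.6166, 0.0161, 0.022]
eef_rot: [0.814, 0.58, 0.01, -0.0]
contact_force: [1.4, 9.4, 9.9]
opening: 0.006
t 7.5 world [0.6166 0.0161 0.022 ] press [-99.    2.1  22. ] open 0.006
force pressframe [-9.3 -1.8  9.9]
[-4.0, -3.1, 1.4, 0.7, -1.0, 0.4]
```

```bash
python3 -m creep '[-12,-2,2.5,0.7,-1,0.4, -12,-1,2.5,0,0,0]'; python3 go.py -95 -1 20.5 1; python3 -m creep '[-12,-1,2.5,0,0,0, -12,-1,2.5,0,0,0]'; python3 go.py -95 -1 20.5 1
```

```text
clock: 7.67
tool_pos: [0.6161, 0.0139, 0.0222]
eef_rot: [0.813, 0.581, 0.018, -0.005]
contact_force: [3.0, 20.2, 12.2]
opening: 0.002
t 7.67 world [0.6161 0.0139 0.0222] press [-96.8   2.3  22.2] open 0.002
force pressframe [-20.1  -3.9  12.2]
[-1.8, -3.3, 1.6, 0.7, -2.0, 0.6]
clock: 7.83
tool_pos: [0.6169, 0.0153, 0.0228]
eef_rot: [0.809, 0.586, 0.037, -0.011]
contact_force: [2.1, 15.6, 13.7]
opening: 0.008
t 7.83 world [0.6169 0.0153 0.0228] press [-98.4   2.6  22.8] open 0.008
force pressframe [-15.4  -3.3  13.7]
[-3.4, -3.8, 1.9, 1.5, -4.2, 1.3]
```

```bash
python3 -m creep '[-6,-1,2,1.5,-4,1.3, -6,0,2,0,-1,0]'; python3 go.py -95 -1 20.5 1; python3 - <<'E'
from h import *
for c in ['side','scene']: 
    s=shot(c,c+'4'); a=s['color'][:,:,::-1]
    r=(170,300,150,320) if c=='side' else (190,300,230,390)
    cv2.imwrite(f'pics/{c}4c.png',cv2.resize(a[r[0]:r[1],r[2]:r[3]],None,fx=4.5,fy=4.5,interpolation=cv2.INTER_CUBIC))
E
```

```text
clock: 8.0
tool_pos: [0.6176, 0.016, 0.0225]
eef_rot: [0.815, 0.579, 0.004, 0.001]
contact_force: [-1.0, 6.6, 7.7]
opening: 0.007
t 8.0 world [0.6176 0.016  0.0225] press [-99.2   3.   22.5] open 0.007
force pressframe [-5.9 -3.1  7.7]
[-4.2, -4.1, 1.9, 0.3, -0.3, 0.2]
```

View pics/side4c.png

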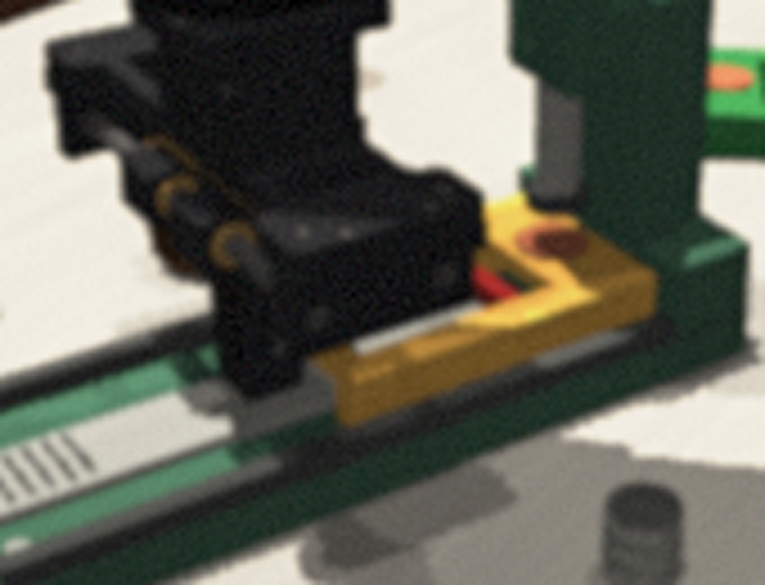

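View pics/scene4c.png

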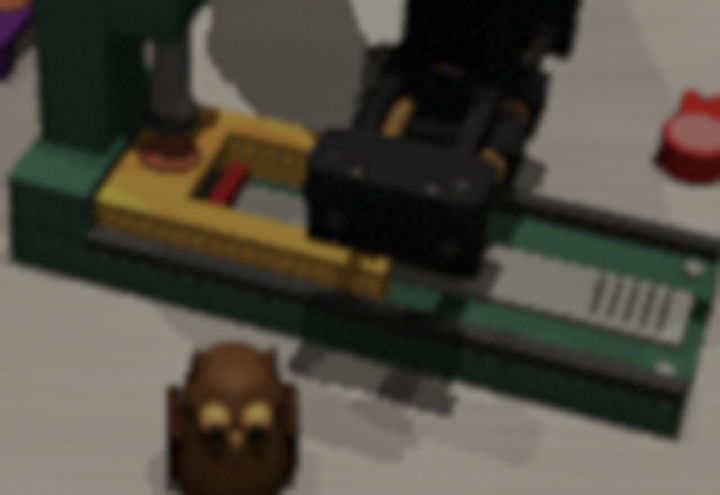

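```bash
python3 -m creep '[12,0,1,0,0,0, 8,0,0,0,0,0]'; python3 go.py; python3 -m creep '[0,0,-8,0,0,0, 0,0,-8,0,0,0, 0,0,-12,0,0,0, 0,0,-20,0,0,0, 0,0,-30,0,0,0]'; python3 go.py
```

```text
clock: 8.27
tool_pos: [0.6236, 0.0298, 0.0225]
eef_rot: [0.816, 0.578, 0.002, 0.004]
contact_force: [-2.7, -5.3, 8.4]
opening: 0.009
t 8.27 world [0.6236 0.0298 0.0225] press [-114.2    4.1   22.5] open 0.009
force pressframe [ 5.9 -0.8  8.4]
clock: 8.68
tool_pos: [0.62, 0.0305, 0.0985]
eef_rot: [0.815, 0.579, -0.002, 0.002]
contact_force: [1.3, 0.0, 0.6]
opening: 0.005
t 8.68 world [0.62   0.0305 0.0985] press [-113.7    0.5   98.5] open 0.005
force pressframe [-0.5  1.2  0.6]
```

Lifted clear. Next I back away to see the carrier's seating unobstructed.

```bash
python3 -m creep '[20,0,-30,0,0,0, 30,0,-30,0,0,0, 35,0,-30,0,0,0, 35,0,-20,0,0,0, 20,0,0,0,0,0]'; python3 -m creep '[0,0,0,0,0,0, 0,0,0,0,0,0]'; cat > chk.py <<'E'
from h import *
from fit import w
import sys
p=np.load('press.npy'); n=sys.argv[1]
for c in ['side','scene']:
    s=shot(c,c+n); a=cv2.imread(f'pics/{c}{n}.png'); k=4.5
    r=(170,300,150,320) if c=='side' else (190,300,230,390)
    a=cv2.resize(a[r[0]:r[1],r[2]:r[3]],None,fx=k,fy=k,interpolation=cv2.INTER_CUBIC); cv2.imwrite(f'pics/{c}{n}r.png',a)
    for P,col in (([(x-45+45,y,42) for x,y in((-86,-42),(45,-42),(45,42),(-86,42))],(255,255,255)),([(-4,-17,42),(4,-17,42),(4,17,42),(-4,17,42)],(0,255,0)),([(-208,-17,32),(8,-17,32),(8,17,32),(-208,17,32)],(255,0,255)),([(9,-27,42),(9,27,42)],(255,0,0))):
        Q=(np.array([proj(s,w(p,q)) for q in P])+.5-[r[2],r[0]])*k; cv2.polylines(a,[Q.astype(int)],True,col,1)
    cv2.imwrite(f'pics/{c}{n}o.png',a)
E
python3 chk.py 5
```

```text
clock: 9.1
tool_pos: [0.6683, 0.1564, 0.2176]
eef_rot: [0.819, 0.574, -0.002, 0.004]
contact_force: [1.0, 1.3, 0.8]
opening: 0.005
clock: 9.27
tool_pos: [0.6691, 0.1635, 0.2204]
eef_rot: [0.817, 0.576, 0.002, 0.002]
contact_force: [-0.5, -0.0, -0.4]
opening: -0.0
```

View pics/side5o.png

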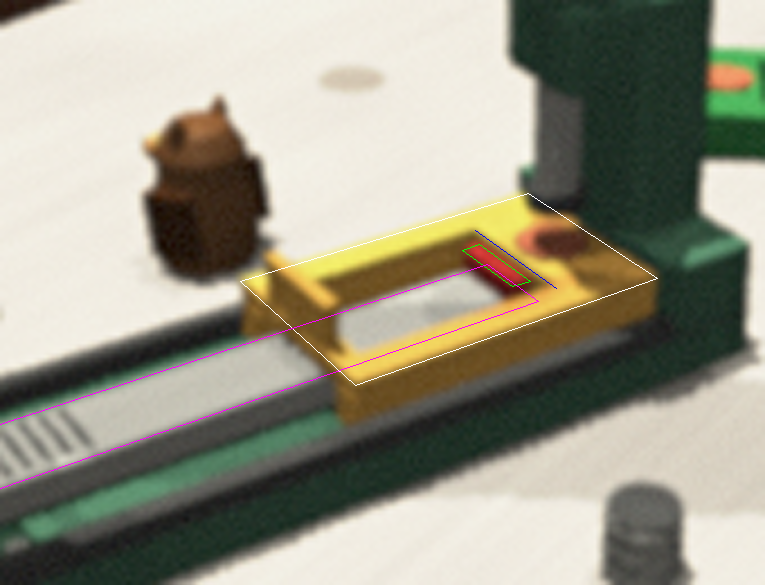

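View pics/scene5r.png

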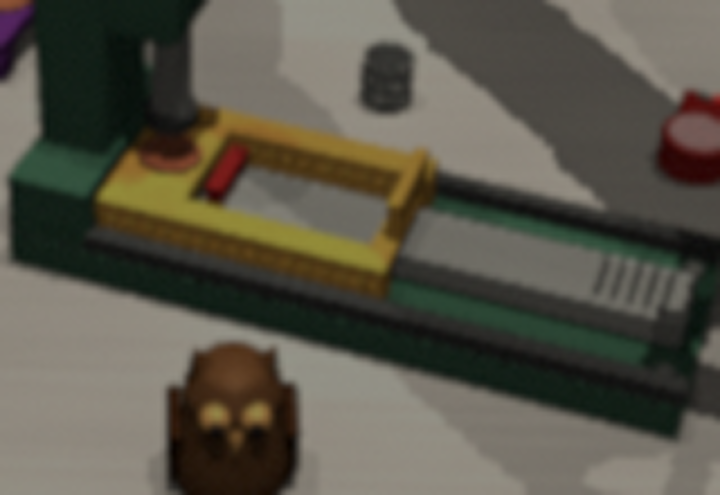

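View pics/scene5o.png

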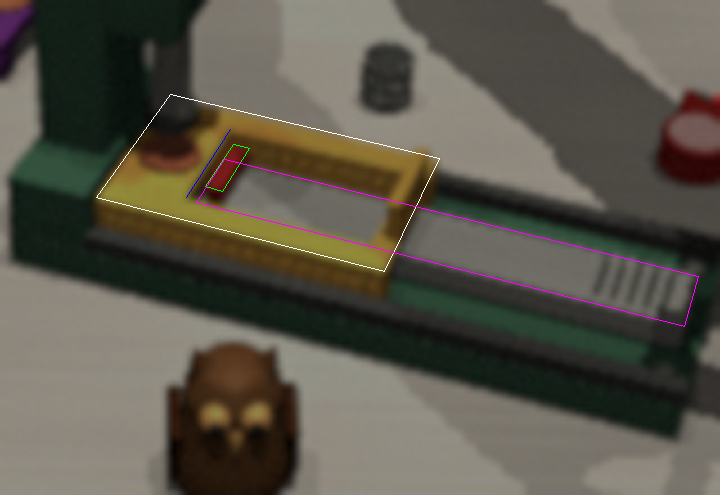

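View pics/side5r.png

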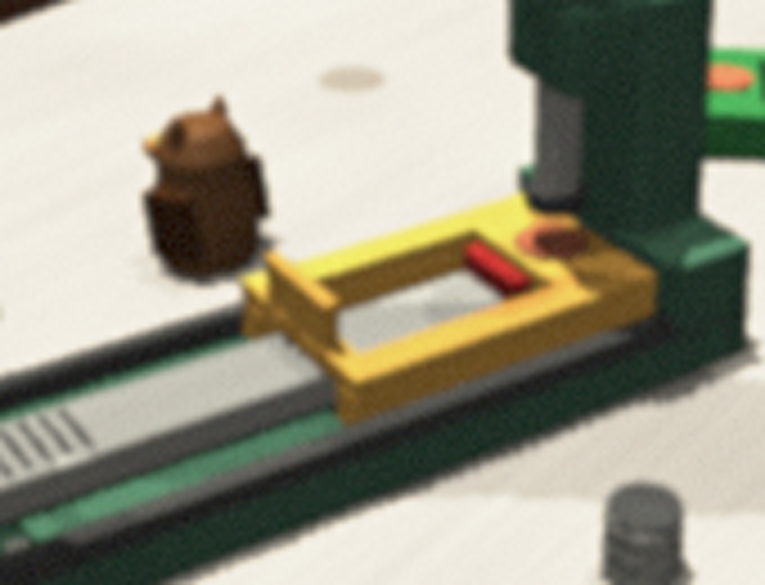

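Both views show the carrier outline matching the home position (front edge at press x 45). The red tooth is up in the window behind the front bridge, around (205,179) in the `scene` crop frame and (490,265) in the `side` crop. The tool is clear.

```bash
python3 - <<'E'
from h import *
a=cv2.imread('pics/scene0.png').astype(int);b=cv2.imread('pics/scene5.png')
print(find_in('coins','scene')[:1],find_in('owl','scene')[:1],find_in('medal','scene')[:1],find_in('loupe','scene')[:1])
print(finish_job())
E
```

```text
[{'xy': [313.7, 206.8], 'score': 0.76}] [{'xy': [288.5, 227.1], 'score': 0.65}] [{'xy': [347.6, 318.9], 'score': 0.62}] [{'xy': [382.2, 222.0], 'score': 0.74}]
the job is handed in; nothing more can be done
None
```

The yellow carrier is home under the stamping head and locked in. I pressed the treadle to about 10–11.5 mm down with shut fingertips. Holding it there, I pushed the carrier past the tooth until it met the home stop. The push force jumped to about 20 N there, against a peak of about 9 N while sliding. I then backed off the push plate and lifted straight up, so the spring raised the tooth. The job was handed in at about 9.5 s.

**Last checks:**
- **Carrier and tooth:** both camera overlays put the carrier's front edge at press x 45 mm. The treadle and red tooth are up, with the tooth in the window behind the front bridge.
- **Tool:** it was clear of everything, with a contact force near 0.
- **Other objects:** the detectors found the coins within about 1 pixel of their first-picture position. The medal and loupe were found where the first picture shows them.

**Disagreements:**
- **Owl:** the last detection for the owl gave (288,227), which lies on the press. The pictures show the owl unmoved near (280,282), so I took that detection as false.
- **Side-load while pushing:** friction on the treadle tilted the tool by up to about 4°. I corrected this as I went.

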